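Move the bead bar from the drying stand into the curing box and shut the lid

ROBOT

A 6-joint arm with a two-finger parallel gripper is mounted at the origin on the work surface. World frame = base frame: x ahead of the robot, y to its left, z up, the work surface at z = 0. Lengths are in mm, angles in rad, forces in N, time in s.
With the tool pointing down it reaches from about 375 to 925 mm from the base axis. Payload 5.7 kg.
Tool frame: the origin (TCP) lies on the centre line of the jaws, within the pads' length; the fingertips stand ahead of it and the grasp point (between the pads) lies 5 mm behind it (r.tip_extent is the z of the fingertips in the tool frame, in mm); z points along the fingers, y is the line along which they close (so a half turn about z gives the same grasp; the last joint's range is limited). The gripper opens to 88 mm and grips with 3 to 60 N. Pads are 20 mm wide; open, the fingers measure 115 mm over their backs; the gripper's body (75 mm by 178 mm) begins 61 mm behind the grasp point.
Start: joints at [-1.341, 0.359, 1.51, -0, 1.272, -0.115], TCP at [202.788, -564.657, 214.223] pointing down, gripper open.
Joint ranges: [-2.97, 2.97], [-1.01, 2.36], [0.21, 2.38], [-0.96, 4.11], [0.2, 2.71], [-2.98, 2.98]. Speed limits (rad/s): [2.39, 2.39, 3.14, 3.14, 3.14, 3.14].

INTERFACE

Orientations are given as a rotation vector (axis times angle).
In Python, from plant import telemetry, eyes, ticket, masks_of, pinpoint, r gives the robot as it stands.
- The arm moves only by the tool servo_tool, never from a script. Its argument "increments" is a list of rows, each a list of 4 numbers: the shift along the tool's x, y, z in m, then the turn about the tool's z in rad. In form: [[tx, ty, tz, yaw], ...]. A call has 1 to 12 rows; each row shifts and turns the commanded pose from where the row before left it, along the tool's axes as they then stand; what a row does not reach is not made up. A row lasts 1/10 s, in which the tool goes at most 50 mm and 8.59 degrees, less where a joint would pass 70% of its speed; a pose out of reach is approached as far as the arm can. A call is refused whole if a number of a shift passes 0.05 or a number of a turn 0.15, either way. A call with a gripper value outside its range is refused whole. "gripper" is the finger opening in m, from 0 to 0.0878, set as the call begins (left out, the last holds). The fingers move at their own pace and stop on an object; "newtons" is the grip in N (left out, the last holds). Time passes only in rows, so rows that do not move let the fingers close. It gives the time, the measured TCP pose, the force, the opening and the grip force at its end, in the units of the state.
- telemetry.get_obs(): the state, without advancing time (a new reading comes with each control period).
- eyes.get_image(name): name is "scene" or "top" or "wrist"; returns a dict with "color" (480x640x3 uint8, red, green, blue), "fovy" (degrees; the focal length in pixels is half the picture's height over the tangent of half this angle, whatever the lens; pixels are square), "cx", "cy" (the principal point, pixels), "camera_from_world" (4x4, takes a point from world to camera coordinates); the wrist camera has in their place "tool_from_camera" (4x4, takes a point from camera to tool coordinates, whose origin is the TCP and whose axes are the flange's). Camera axes: x right, y down, z forward; pixel columns grow to the right and rows downward; lengths in mm; the calibration is good to about 2 mm. A picture is of the moment at which its call begins: read the wrist's pose just before it. There is no depth.
- ticket.hand_in(): hands the job in; it is judged then, once.
Trained networks look in a picture, given as the dict that the camera call returned (one of the last four; its "shot" number tells which), for a name from the list of things; names that differ only in an ending like _2 or _b are one class to them, and where a whole thing is asked for, a point or a joint stands for the part that bears it (a point fixed in the world has none). Each returns a list of dicts, best first, with "confidence" (0 to 1); they miss things now and then, are a little off and sometimes report something else, mostly with a low value. They report only what shows in the picture. A call takes as long as a camera call.
- masks_of(picture, label): "pixels" (480x640 bool, what is visible of it).
- pinpoint(picture, label): "xyz" ([x, y, z] in mm, in world coordinates, good to about 4 mm: a listed point, or the origin of a listed thing).
The state is a dict: "clock": time; "q": joint angles; "joint_velocities": joint speeds; "joint_efforts": joint torques, N m; "ee_pos": TCP position; "tool_rot": TCP orientation; "contact_force": force on the tool from outside, world axes, zero at the start; "ft_torque": the same for the moment, N m; "finger_gap": opening from 0.0 (shut) to 1.0 (fully open); "gripper_force": force on a finger pad.
Only numpy, scipy, OpenCV 4.12 (cv2) and the standard library are available. Lean on these libraries where they do the work, as an engineer would, in place of code of your own. Each camera call takes 0.05 s, during which the arm holds its last target. There are 200 camera calls.

TASK

Lift the bead bar straight up out of the two U brackets of the wooden drying stand, keeping it level so that both ends come free together, and lower it into the two matching brackets inside the open white curing box; do not drop it in. Let go of it, then fold the amber lid fully shut without slamming it. Leave the paint jar, brush cup and doll where they are.

Things in the scene. Friction and masses are not known exactly. Their poses are not given: they have to be found in the camera images.
- bar: Bead bar, 0.2-0.33 kg: steel rod 200 mm long, 10 mm dia, along its y; origin mid-rod on its axis, z up. Yellow grip block in the middle: 50 mm (y) x 18 mm (x), from 15 mm below to 9 mm above the axis. Fixed beads: 28 mm balls at y = +-43 mm (red at -y, orange at +y), white 20 mm discs at y = +-58 to 68, black 18 mm end collars at y = +-94 to 100. May be seated either way round.
- stand: Wooden drying stand, fixed to the table, left or right: base 90 x 200 x 12 mm, origin under its centre. Two U brackets at y = +-82 mm, 10 mm thick (y), about 33 mm wide at the top (x); slots open at the top, 14 mm wide, flared to about 28 mm at the mouth. Bracket tops are 31 mm above the seated rod's axis (101 mm above the table): lift the bar 40 mm or more to clear.
- stand_seat (a point): On the stand, the point where the middle of the rod axis lies when the bar is seated (70 mm above the table, midway between the brackets); axes as the stand's, y along the rod.
- box: White curing box, fixed to the table, on the other side: outside 170 (x) x 250 (y) x 110 mm high, walls and floor 6 mm; origin under its centre; its x points away from the robot, towards the hinge. Inside stand two grey U brackets just like the stand's, at y = +-82 mm, slots 14 mm wide, tops 101 mm above the table.
- box_seat (a point): In the box, the point where the middle of the rod axis lies when the bar is seated (70 mm above the table, centred in the box); axes as the box's, y along the rod.
- lid (a joint): Angle of the lid (rad): 0 shut flat on the rim, 1.9 fully open, leaning back. It starts at 1.65 to 1.85. A stiff friction hinge (0.25 N m, 180 g lid) keeps it wherever it is left; about 3 N near the tab moves it. It can be pushed shut from behind, on its outer face, towards the robot and then down.
- lid_hinge (a point): Midpoint of the hinge line, on the box's far top edge (85 mm along box x, 110.5 mm up). Its axes turn with the lid: the amber plate, 8 mm thick, 250 mm wide (y), 170 mm long, runs from here along its -x; underside at z = 0, outer face at z = +8 mm. The hinge line is its y.
- lid_tab (a point): Outer end of the lid's black tab, 80 mm wide (y), 8 mm thick, standing out 21 mm past the plate's free edge; this point is 190 mm from the hinge line, mid-thickness. With the lid shut the tab overhangs the box's near wall, 115 mm above the table; with the lid open it stands about 300 mm up.
- jar: Bystander: terracotta paint jar with a white cap, 60 mm diameter, 70 mm high; origin under its centre. Leave it alone.
- cup: Bystander: yellow cup with three brushes, 80 mm diameter, 180 mm high with the brushes; origin under its centre. Leave it alone.
- doll: Bystander: doll in a blue skirt, 70 mm diameter, 115 mm high; origin under its centre. Leave it alone.

How it is judged:
By the outcome, as a careful person would: the job done as asked, in the order asked, and still so for the second after the job is handed in, with the robot touching nothing.
It also fails if it takes over 69 s, if anything falls off the work surface, if the arm or the gripper's body presses on something with over 40 N, if the wrist force passes 120 N, or if a joint passes its speed limit or range.

## Working session

There is one attempt and no reset: what is moved stays moved. The work goes in short steps, Python scripts to look and compute and a tool call to move; the robot and the scene stay as the last step left them, time stands still between calls to the robot, and variables do not carry over. Pictures are saved under pics/ and viewed, at most 10 in all, crops included, and the job is handed in when it is done.

Besides the shell and the picture viewer there is one more tool, called after "Request:" as name([rows], argument=value, ...), one row to a line, values as JSON. servo_tool: Moves the arm, as the interface text tells. Its arguments: {"type":"object","properties":{"increments":{"type":"array"},"gripper":{"type":"number"},"newtons":{"type":"number"}},"required":["increments"]}

```bash
mkdir -p pics
cat > h.py <<'E'
import numpy as np, cv2
from scipy.spatial.transform import Rotation as R
from plant import telemetry, eyes, ticket, masks_of, pinpoint, r
def state():
    o=telemetry.get_obs(); return o, np.array(o["ee_pos"]), R.from_rotvec(o["tool_rot"]).as_matrix()
def ray(p,T,uv):
    f=240/np.tan(np.radians(p["fovy"])/2); C=np.linalg.inv(T)
    return C[:3,3], C[:3,:3]@np.array([(uv[0]-p["cx"])/f,(uv[1]-p["cy"])/f,1])
def onz(p,T,uv,z):
    c,d=ray(p,T,uv); return c+d*(z-c[2])/d[2]
def save(p,n): cv2.imwrite("pics/"+n,p["color"][:,:,::-1])
E
python3 - <<'E'
from h import *
o,p,M=state(); print(o["clock"],p,M.round(3).tolist(),r.tip_extent,o["contact_force"])
for c in ("scene","top"):
    im=eyes.get_image(c); save(im,c+"1.png")
    print(c,np.linalg.inv(im["camera_from_world"])[:3,3].round())
    for n in ("bar","stand","stand_seat","box","box_seat","lid_hinge","lid_tab","jar","cup","doll"):
        print(n,[(np.round(d["xyz"],1).tolist(),round(d["confidence"],2)) for d in pinpoint(im,n)[:2]])
E
cd pics; python3 -c "
import cv2,numpy as np
cv2.imwrite('a.png',cv2.resize(np.vstack([cv2.imread('scene1.png'),cv2.imread('top1.png')]),(450,600)) if 0 else cv2.imread('top1.png'))"
```

```text
0.0 [ 202.66053541 -564.001531    213.42098131] [[0.941, 0.338, -0.0], [0.338, -0.941, 0.002], [0.0, -0.002, -1.0]] 14.0 [-0.41997501 -0.55794942 -0.95629399]
scene [ 984. -549. 1062.]
bar [([513.6, -212.5, 69.8], 0.89)]
stand [([514.9, -209.9, -2.0], 0.84)]
stand_seat [([515.5, -207.8, 68.6], 0.89), ([514.2, -211.7, 71.3], 0.22)]
box [([518.3, 207.7, 2.1], 0.59), ([637.3, 197.6, 298.6], 0.39)]
box_seat [([519.0, 207.9, 70.1], 0.86), ([482.2, -494.8, 0.2], 0.74)]
lid_hinge [([606.8, 198.1, 109.6], 0.61)]
lid_tab [([637.3, 197.2, 300.7], 0.72)]
jar [([789.6, 11.1, 3.2], 0.8)]
cup [([501.6, 488.3, 0.1], 0.69)]
doll []
top [ 487.    2. 1449.]
bar [([512.5, -208.4, 67.4], 0.89)]
stand [([515.6, -208.8, 2.2], 0.71), ([789.6, 13.6, 5.1], 0.28)]
stand_seat [([517.0, -212.7, 70.7], 0.66), ([522.2, 204.8, 67.4], 0.16)]
box [([519.5, 203.1, -1.1], 0.82)]
box_seat [([521.6, 204.4, 68.4], 0.55)]
lid_hinge [([605.0, 203.0, 110.2], 0.66)]
lid_tab [([637.7, 196.5, 299.6], 0.79)]
jar [([791.7, 12.5, 4.4], 0.89)]
cup [([496.5, 486.7, -0.1], 0.63), ([606.4, 200.0, 111.3], 0.62)]
doll [([484.9, -494.3, 4.0], 0.76)]
```

View pics/scene1.png

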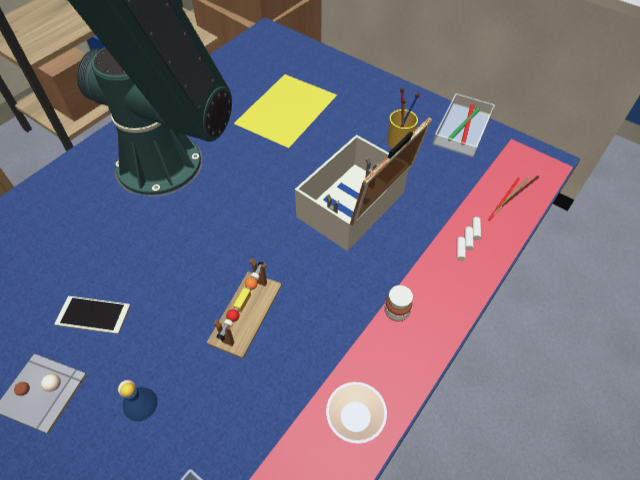

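View pics/top1.png

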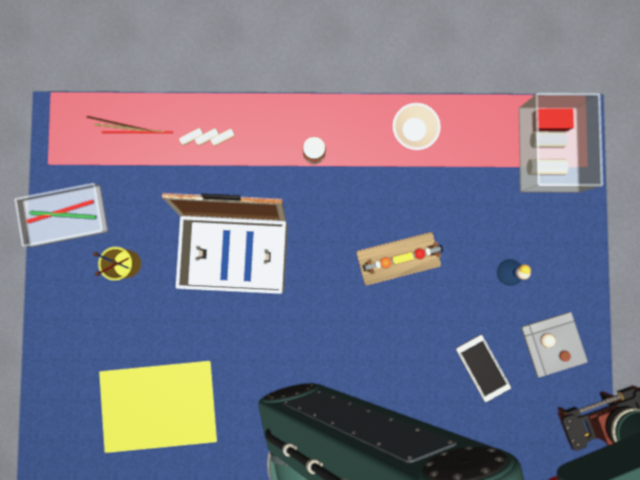

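The scene view shows the bar on the stand: orange bead at about (250,283), red at (233,316). The box is at (350,190) with its lid up, and the jar is at (399,303). In the top view the orange bead is at (386,263) and the red at (419,254), with the box brackets at (201,253) and (268,256). Next I work out the yaws.

```bash
python3 - <<'E'
from h import *
im=eyes.get_image("top"); T=im["camera_from_world"]
hsv=cv2.cvtColor(im["color"],cv2.COLOR_RGB2HSV)
def cen(lo,hi,box):
    m=cv2.inRange(hsv,lo,hi); u0,v0,u1,v1=box; k=np.zeros_like(m);k[v0:v1,u0:u1]=m[v0:v1,u0:u1]
    y,x=np.nonzero(k); return (x.mean(),y.mean(),len(x))
rd=cen((0,180,120),(6,255,255),(410,244,430,266)); og=cen((8,180,150),(18,255,255),(376,252,396,274)); ye=cen((22,150,150),(35,255,255),(390,245,418,272))
print(rd,og,ye)
P=[onz(im,T,c[:2],72)for c in(rd,og,ye)];print(np.round(P,1), np.degrees(np.arctan2(-(P[1]-P[0])[0],(P[1]-P[0])[1])))
# box yaw: min area rect of box mask, and hinge-seat
b=masks_of(im,"box"); m=b[0]["pixels"].astype(np.uint8)
w=cv2.inRange(hsv,(0,0,170),(180,45,255)); w[:, :175]=0; w[:,290:]=0; w[:210]=0; w[300:]=0
# bracket dark pixels
d=cv2.inRange(hsv,(0,0,0),(180,255,110));
for bx in((190,243,212,264),(258,244,278,268)):
    k=d[bx[1]:bx[3],bx[0]:bx[2]]; y,x=np.nonzero(k); c=(x.mean()+bx[0],y.mean()+bx[1]); print(c,len(x),onz(im,T,c,80))
# near rim edge: lowest box pixel per column
c=np.cov
cnt=max(cv2.findContours(m,0,1)[0],key=cv2.contourArea); print(cv2.minAreaRect(cnt))
bot=[(u,np.nonzero(m[:,u])[0].max()) for u in range(185,278)]
vx=np.polyfit(*np.array(bot).T,1); A,B=[onz(im,T,(u,np.polyval(vx,u)),110) for u in(185,277)]
print(A,B,"box yaw",np.degrees(np.arctan2(-(A-B)[0],(A-B)[1])))
E
python3 -c "
import cv2;a=cv2.imread('pics/top1.png')[180:310,150:450];cv2.imwrite('pics/crop.png',cv2.resize(a,None,fx=2.6,fy=2.6,interpolation=2))"
```

```text
(np.float64(419.40625), np.float64(253.171875), 64) (np.float64(385.39285714285717), np.float64(261.98214285714283), 56) (np.float64(402.8780487804878), np.float64(255.9512195121951), 41)
[[ 525.2 -250.9   72. ]
 [ 503.2 -167.8   72. ]
 [ 518.2 -210.5   72. ]] 14.774321848626482
(np.float64(203.51724137931035), np.float64(253.79310344827587)) 29 [520.61970641 274.54252093  80.        ]
(np.float64(269.0), np.float64(253.0)) 1 [523.39977777 115.64026078  80.        ]
((401.8763122558594, 258.0327453613281), (11.145543098449707, 82.1983871459961), 75.17352294921875)Traceback (most recent call last):
  File "<stdin>", line 20, in <module>
    return umr_maximum(a, axis, None, out, keepdims, initial, where)
ValueError: zero-size array to reduction operation maximum which has no identity
```

View pics/crop.png

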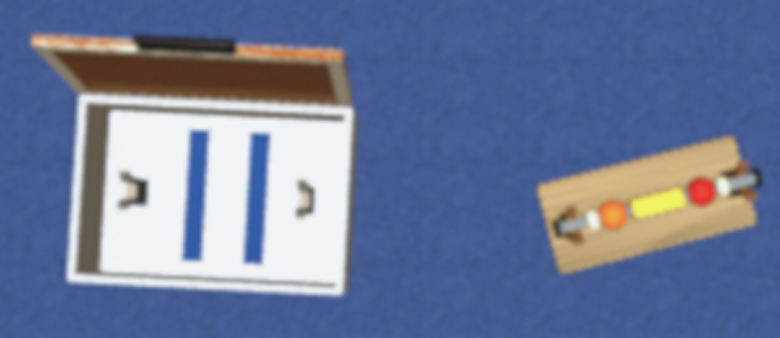

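Request:
servo_tool([
  [0.0344,-0.019,0.001,0],
  [0.0344,-0.019,0.001,0],
  [0.0344,-0.019,0.001,0],
  [0.0344,-0.019,0.001,0],
  [0.0344,-0.019,0.001,0],
  [0.0344,-0.019,0.001,0],
  [0.0344,-0.019,0.001,0],
  [0.0344,-0.019,0.001,0],
  [0.0344,-0.019,0.001,0],
  [0.0344,-0.019,0.001,0],
  [0.0344,-0.019,0.001,0],
  [0.0344,-0.019,0.001,0],
], gripper=0.06, newtons=35)

```text
clock: 2.4
ee_pos: [515.2, -209.2, 202.4]
tool_rot: [3.095, 0.539, 0.0]
contact_force: [0.2, -0.2, -0.2]
finger_gap: 0.685
gripper_force: 0.0
```

Request:
servo_tool([
  [0,0,0,-0.148],
  [0,0,0,-0.148],
  [0,0,0,-0.148],
  [0,0,0,-0.148],
  [0,0,0,-0.148],
  [0,0,0,-0.148],
  [0,0,0,-0.148],
  [0,0,0,-0.148],
  [0,0,0,-0.148],
  [0,0,0,-0.148],
  [0,0,0,0],
  [0,0,0,0],
])

```text
clock: 3.6
ee_pos: [514.3, -210.6, 202.3]
tool_rot: [1.927, 2.481, 0.0]
contact_force: [-0.1, -0.2, 0.1]
finger_gap: 0.683
gripper_force: 0.0
```

```bash
cat > look.py <<'E'
from h import *
import sys
o,p,M=state(); im=eyes.get_image("wrist"); save(im,sys.argv[1])
W=np.eye(4);W[:3,:3]=M;W[:3,3]=p; T=np.linalg.inv(W@im["tool_from_camera"])
print(o["clock"],p.round(1),"tool y ang",np.degrees(np.arctan2(M[1,1],M[0,1])).round(2),np.round(o["contact_force"],1),o["finger_gap"])
def tool(w): return (M.T@(np.array(w)-p)).round(1)
E
python3 - w1.png <<'E'
from look import *
for n in ("bar","stand_seat","stand"):
    print(n,[(np.round(d["xyz"],1).tolist(),tool(d["xyz"]),round(d["confidence"],2)) for d in pinpoint(im,n)[:2]])
hsv=cv2.cvtColor(im["color"],cv2.COLOR_RGB2HSV)
for n,lo,hi,z in(("red",(0,180,100),(6,255,255),70),("or",(9,180,130),(18,255,255),70),("ye",(22,150,120),(35,255,255),79)):
    k,lab,st,ce=cv2.connectedComponentsWithStats(cv2.inRange(hsv,lo,hi)); i=1+st[1:,4].argmax(); w=onz(im,T,ce[i],z); print(n,st[i],ce[i],w.round(1),tool(w))
    if n=="red":a=w
    if n=="or":b=w
d=b-a;print("bar yaw",np.degrees(np.arctan2(-d[0],d[1])),(a+b)/2)
E
```

```text
3.6 [ 514.3 -210.6  202.3] tool y ang 14.32 [-0.1 -0.2  0.1] 0.6827754064750627
bar [([512.5, -208.3, 68.7], array([  2.6,  -1.2, 133.6]), 0.73)]
stand_seat [([513.3, -198.5, 70.6], array([ 11.9,   2. , 131.7]), 0.61)]
stand [([510.3, -206.9, -2.9], array([  4.5,  -3. , 205.2]), 0.7)]Traceback (most recent call last):
  File "<stdin>", line 6, in <module>
ValueError: attempt to get argmax of an empty sequence
```

View pics/w1.png

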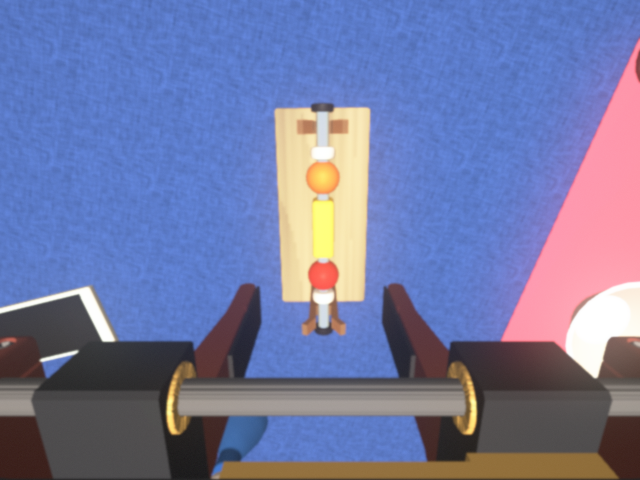

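The wrist view shows the rod aligned with the jaws: orange bead at (322,178), block at (323,229), red bead at (323,275). I convert those to tool coordinates.

```bash
python3 - w2.png <<'E'
from look import *
for n,uv,z in (("or",(322.5,177.5),70),("ye",(323,229),79),("red",(323,275),70),("end+",(322.5,106),76),("end-",(323.5,331),70)):
    w=onz(im,T,uv,z);print(n,w.round(1),tool(w))
print(im["tool_from_camera"])
E
```

```text
3.8 [ 514.2 -210.6  202.3] tool y ang 14.45 [-0.4  0.5 -0.3] 0.6796050275003888
or [ 503.4 -167.6   70. ] [ 44.3   0.2 132.3]
ye [ 514.1 -207.8   79. ] [  2.7   0.6 123.3]
red [ 525.5 -251.4   70. ] [-42.4   0.7 132.3]
end+ [ 489.6 -114.4   76. ] [9.930e+01 1.000e-01 1.263e+02]
end- [ 540.2 -306.3   70. ] [-99.2   1.2 132.3]
[[-4.36572681e-04 -9.55281167e-01 -2.95698668e-01  8.10344222e+01]
 [ 9.99999723e-01 -5.95297072e-04  4.46750478e-04 -1.06303995e+00]
 [-6.02800869e-04 -2.95698391e-01  9.55281162e-01 -1.70571209e+02]
 [ 0.00000000e+00  0.00000000e+00  0.00000000e+00  1.00000000e+00]]
```

Request:
servo_tool([
  [0.001,0.0005,0.02,-0.006],
  [0,0,0.02,0],
  [0,0,0.02,0],
  [0,0,0.02,0],
  [0,0,0.02,0],
  [0,0,0.015,0],
  [0,0,0.01,0],
  [0,0,0.007,0],
  [0,0,0,0],
  [0,0,0,0],
])

```text
clock: 4.85
ee_pos: [514.8, -209.7, 70.7]
tool_rot: [1.915, 2.49, 0.0]
contact_force: [-0.2, -0.5, 0.3]
finger_gap: 0.685
gripper_force: 0.0
```

Request:
servo_tool([
  [0,0,0,0],
  [0,0,0,0],
  [0,0,0,0],
  [0,0,0,0],
  [0,0,0,0],
  [0,0,0,0],
  [0,0,0,0],
  [0,0,0,0],
], gripper=0.005, newtons=40)

```text
clock: 5.65
ee_pos: [515.2, -209.5, 70.8]
tool_rot: [1.914, 2.49, 0.001]
contact_force: [0.1, 1.5, 6.7]
finger_gap: 0.068
gripper_force: 14.4
```

```bash
python3 - w3.png <<'E'
from look import *
print(o["gripper_force"]); im=eyes.get_image("scene"); save(im,"s3.png")
w=cv2.imread("pics/w3.png")[40:480,140:540]; s=cv2.imread("pics/s3.png")[210:370,180:310]
cv2.imwrite("pics/c3.png",np.hstack([w[:,:],cv2.resize(s,(390,440))]))
E
```

```text
5.65 [ 515.2 -209.5   70.8] tool y ang 14.89 [0.1 1.5 6.7] 0.0675072636189605
14.442100524902344
```

View pics/c3.png

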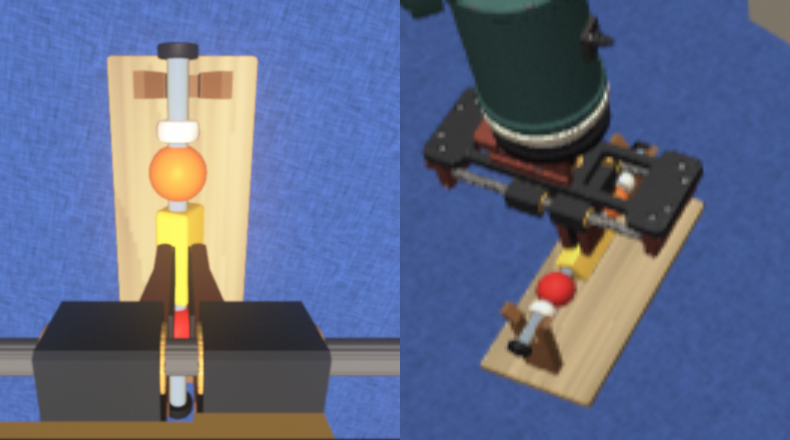

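The gap reads about 6 mm, but the block is 18 mm wide. I need an enlarged view to see what the fingers hold.

```bash
python3 - w4.png <<'E'
from look import *
print(o["gripper_force"],o["joint_velocities"])
w=im["color"][230:420,230:430,::-1]; s=cv2.imread("pics/s3.png")[255:325,215:275]
cv2.imwrite("pics/c4.png",np.hstack([cv2.resize(w,(420,400),interpolation=2),cv2.resize(s,(360,400),interpolation=2)]))
E
```

```text
5.75 [ 515.1 -209.5   70.9] tool y ang 14.89 [1.2 1.3 6. ] 0.06537034151492462
15.572580881416798 [ 2.71109296e-04 -2.69128587e-05  1.80502713e-04  3.57744093e-05
 -8.33533035e-04 -3.95777754e-04]
```

View pics/c4.png

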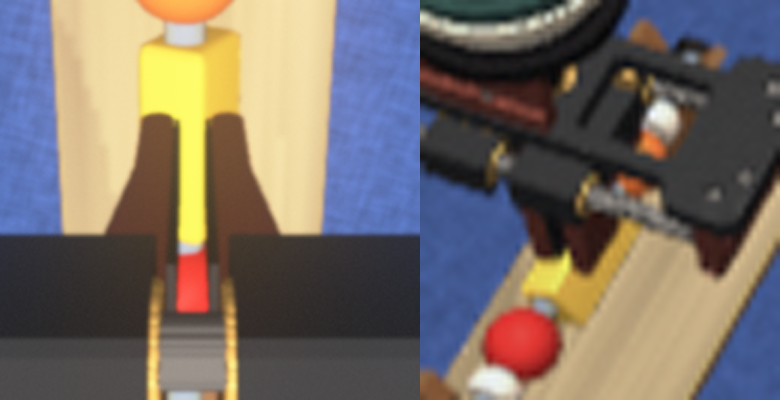

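Request:
servo_tool([
  [0,0,0,0],
  [0,0,0,0],
  [0,0,0,0],
  [0,0,0,0],
  [0,0,0,0],
], gripper=0.04)

```text
clock: 6.3
ee_pos: [514.3, -209.4, 70.1]
tool_rot: [-1.914, -2.49, 0.0]
contact_force: [0.6, -0.4, 0.6]
finger_gap: 0.447
gripper_force: 0.0
```

```bash
python3 - w5.png <<'E'
from look import *
f=240/np.tan(np.radians(im["fovy"])/2); print("f",f,im["fovy"],im["cx"],im["cy"])
A=np.linalg.inv(im["tool_from_camera"])
for q in ((10,20,14),(10,-20,14),(10,20,-5),(25,9,8.5),(25,-9,8.5)):
    c=A@np.array([*q,1]); print(q,(f*c[:2]/c[2]+[im["cx"],im["cy"]]).round(1))
w=im["color"][200:420,180:470,::-1]
cv2.imwrite("pics/c5.png",cv2.resize(w,(780,592),interpolation=2))
E
```

```text
6.3 [ 514.3 -209.4   70.1] tool y ang 14.9 [ 0.6 -0.4  0.6] 0.4469800288002929
f 363.3034923529945 66.89787812126374 321.1881419905441 243.37104489102128
(10, 20, 14) [359.8 267.8]
(10, -20, 14) [286.2 267.9]
(10, 20, -5) [363.8 281.7]
(25, 9, 8.5) [340.5 244.5]
(25, -9, 8.5) [305.7 244.5]
```

View pics/c5.png

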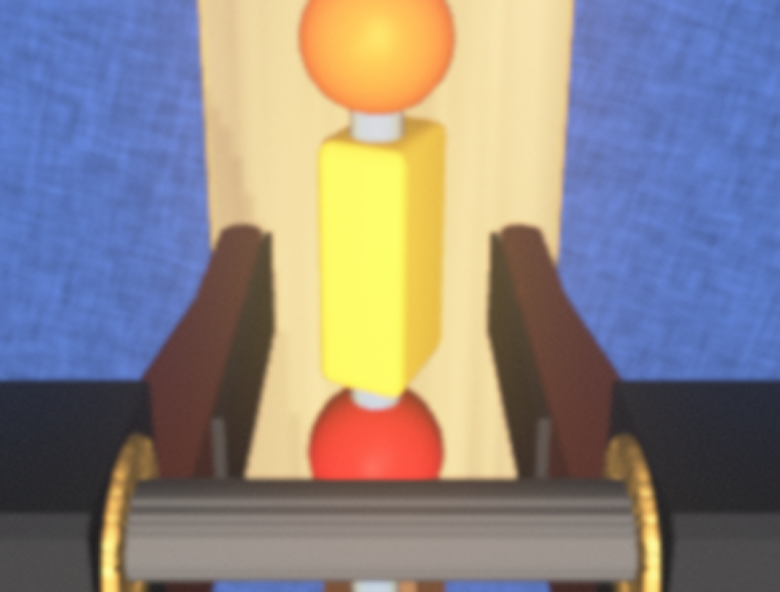

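The bar has rolled: the block's side face shows at about (343,290), and the fingertips are at (362,286). The pad spacing puts the tips near tool z = -10 mm, not +14, so they closed over the top edge of the block. I will go about 20 mm lower, and closing on the flats should square it up again.

Request:
servo_tool([
  [0,0,0.003,0],
  [0,0,0.004,0],
  [0,0,0.004,0],
  [0,0,0.004,0],
  [0,0,0.004,0],
  [0,0,0.002,0],
  [0,0,0,0],
  [0,0,0,0],
], gripper=0.05)

```text
clock: 7.15
ee_pos: [514.5, -209.5, 49.2]
tool_rot: [-1.915, -2.491, -0.0]
contact_force: [0.5, -0.3, -0.3]
finger_gap: 0.568
gripper_force: 0.0
```

Request:
servo_tool([
  [0,0,0,0],
  [0,0,0,0],
  [0,0,0,0],
  [0,0,0,0],
  [0,0,0,0],
  [0,0,0,0],
  [0,0,0,0],
  [0,0,0,0],
], gripper=0.012, newtons=30)

```text
clock: 7.95
ee_pos: [514.5, -209.5, 49.3]
tool_rot: [1.915, 2.491, 0.0]
contact_force: [0.5, 0.6, 0.3]
finger_gap: 0.275
gripper_force: 30.0
```

```bash
python3 - w6.png <<'E'
from look import *
print(o["gripper_force"])
w=im["color"][190:420,180:470,::-1]
cv2.imwrite("pics/c6.png",cv2.resize(w,(756,600),interpolation=2))
E
```

```text
7.95 [ 514.5 -209.5   49.3] tool y ang 14.9 [0.5 0.6 0.3] 0.2751364441653252
29.998910799622536
```

View pics/c6.png

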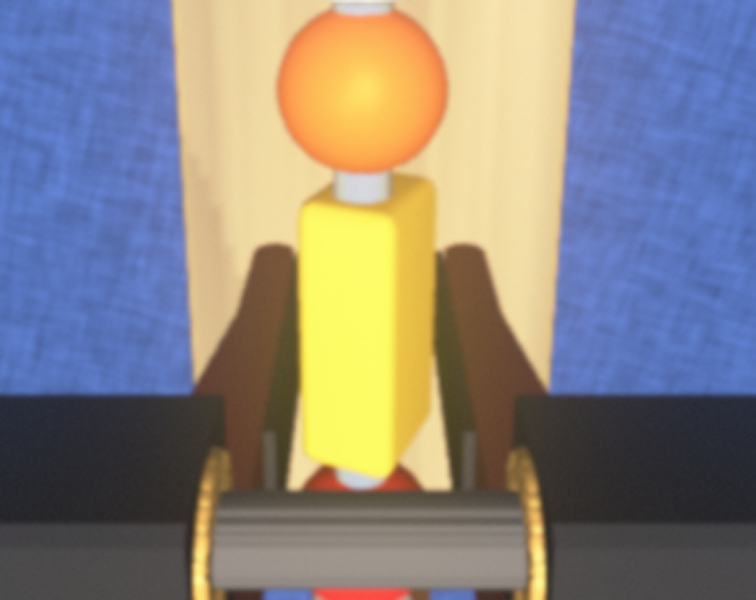

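The grip jammed with the block still rolled about 16°: the gap is 24 mm and the block's right face is visible at about (340,300). I'll open a little, press the -y finger flat against the block to roll it upright, then close again.

Request:
servo_tool([
  [0,0,0,0],
  [0,0,0,0],
  [0,0,0.001,0],
  [0,0.001,0.001,0],
  [0,0.001,0,0],
  [0,0.001,0,0],
  [0,0.001,0,0],
  [0,0.001,0,0],
  [0,0.001,0,0],
  [0,0.001,0,0],
], gripper=0.03)

```text
clock: 9.0
ee_pos: [521.2, -207.6, 47.3]
tool_rot: [-1.914, -2.491, 0.0]
contact_force: [-0.9, -2.1, 0.3]
finger_gap: 0.339
gripper_force: 0.9
```

Request:
servo_tool([
  [0,0.0005,0,0],
  [0,0.0005,0,0],
  [0,0.0005,0,0],
  [0,0,0,0],
])

```text
clock: 9.4
ee_pos: [522.4, -207.2, 47.2]
tool_rot: [-1.914, -2.49, 0.0]
contact_force: [-2.3, -0.6, 1.8]
finger_gap: 0.34
gripper_force: 1.3
```

```bash
python3 - w7.png <<'E'
from look import *
hsv=cv2.cvtColor(im["color"],cv2.COLOR_RGB2HSV)
m=cv2.inRange(hsv,(22,120,90),(35,255,255))
for v in range(255,380,15):
    x=np.nonzero(m[v,250:400])[0]+250
    if len(x): print(v,x.min(),x.max(),im["color"][v,x.min():x.max():6,0])
E
```

```text
9.4 [ 522.4 -207.2   47.2] tool y ang 14.9 [-2.3 -0.6  1.8] 0.3401735021084323
285 287 327 [244 254 254 254 254 254 253]
300 285 328 [125 253 254 254 254 254 254 239]
315 281 328 [ 99 202 253 253 253 254 254 253]
330 278 328 [ 91  89 253 253 253 253 253 254 249]
345 286 327 [ 97 253 253 253 253 253 253]
360 288 327 [231 253 253 253 253 253 253]
```

The side face no longer shows, so the block is upright. I re-centre and close.

Request:
servo_tool([
  [0,-0.002,0,0],
  [0,-0.002,0,0],
  [0,-0.002,0,0],
  [0,-0.002,0,0],
  [0,0,0,0],
  [0,0,0,0],
])

```text
clock: 10.05
ee_pos: [515.0, -209.4, 47.3]
tool_rot: [1.915, 2.49, 0.0]
contact_force: [-0.7, 0.4, 0.3]
finger_gap: 0.345
gripper_force: 0.0
```

Request:
servo_tool([
  [0,0,0,0],
  [0,0,0,0],
  [0,0,0,0],
  [0,0,0,0],
  [0,0,0,0],
  [0,0,0,0],
  [0,0,0,0],
], gripper=0.01, newtons=35)

```text
clock: 10.75
ee_pos: [515.2, -209.3, 47.3]
tool_rot: [1.915, 2.49, 0.0]
contact_force: [1.0, 0.0, -0.5]
finger_gap: 0.203
gripper_force: 35.0
```

Request:
servo_tool([
  [0,0,-0.003,0],
  [0,0,-0.006,0],
  [0,0,-0.008,0],
  [0,0,-0.008,0],
  [0,0,-0.008,0],
  [0,0,-0.01,0],
  [0,0,-0.01,0],
  [0,0,-0.012,0],
  [0,0,-0.015,0],
  [0,0,-0.015,0],
  [0,0,-0.005,0],
  [0,0,0,0],
])

```text
clock: 11.95
ee_pos: [515.6, -209.6, 148.4]
tool_rot: [1.913, 2.489, 0.001]
contact_force: [-0.4, 0.1, -1.9]
finger_gap: 0.198
gripper_force: 35.0
```

```bash
python3 - w8.png <<'E'
from look import *
print(o["gripper_force"])
hsv=cv2.cvtColor(im["color"],cv2.COLOR_RGB2HSV)
m=cv2.inRange(hsv,(22,120,90),(35,255,255))
for v in range(270,380,20):
    x=np.nonzero(m[v,250:400])[0]+250
    if len(x): print(v,x.min(),x.max(),im["color"][v,x.min():x.max():6,0])
t=eyes.get_image("scene")
for a in (im,t): print([(np.round(d["xyz"],1),tool(d["xyz"]),round(d["confidence"],2)) for d in pinpoint(a,"bar")[:1]])
a=im["color"][60:460,170:470,::-1]; b=cv2.resize(t["color"][150:350,150:350,::-1],(400,400),interpolation=2)
cv2.imwrite("pics/c8.png",np.hstack([a,b]))
E
```

```text
11.95 [ 515.6 -209.6  148.4] tool y ang 14.9 [-0.4  0.1 -1.9] 0.19831409608664924
34.999428391456604
270 308 335 [223 224 225 224 224]
290 300 342 [192 254 254 254 254 254 254]
310 297 345 [104 254 254 254 254 254 254 254]
330 294 348 [ 97 131 254 254 254 254 254 254 148]
350 291 351 [ 93  84 252 254 254 254 254 254 253  89]
370 303 339 [230 254 254 254 254 254]
[(array([ 514.2, -207.7,  171.5]), array([  2.2,  -0.8, -23.1]), 0.81)]
[(array([ 514.6, -209.9,  171.7]), array([ -0. ,  -1. , -23.3]), 0.96)]
```

View pics/c8.png

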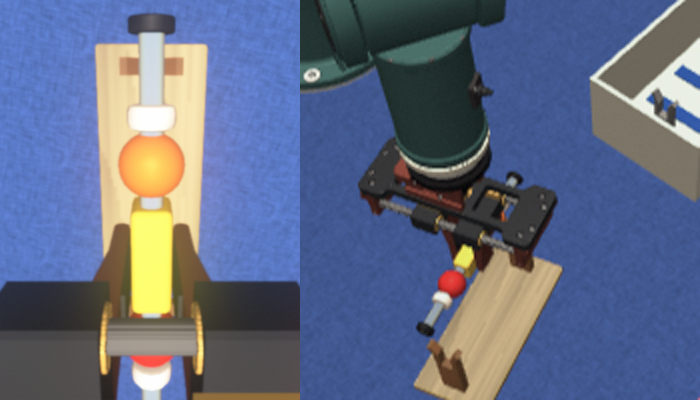

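The bar is held upright and level. The block is centred between the fingers at about (322,320), and the rod axis is 23 mm above the reported TCP. I carry it over the box.

Request:
servo_tool([
  [0.012,0.003,-0.003,0],
  [0.024,0.006,-0.003,0],
  [0.036,0.0085,-0.003,0],
  [0.04,0.0095,-0.003,0],
  [0.04,0.0095,-0.003,0],
  [0.04,0.0095,-0.002,0],
  [0.04,0.0095,0,0],
  [0.04,0.0095,0,0],
  [0.04,0.0095,0,0],
  [0.04,0.0095,0,0],
  [0.036,0.009,0,0],
  [0.015,0.004,0,0],
])

```text
clock: 13.35
ee_pos: [503.9, 208.6, 164.1]
tool_rot: [-1.911, -2.492, -0.001]
contact_force: [-0.3, -0.6, -3.0]
finger_gap: 0.205
gripper_force: 35.0
```

Request:
servo_tool([
  [0,0,0,0.04],
  [0,0,0,0.08],
  [0,0,0,0.08],
  [0,0,0,0.07],
  [0,0,0,0.034],
  [0,0,0,0],
  [0,0,0,0],
])

```text
clock: 14.05
ee_pos: [504.7, 204.9, 164.1]
tool_rot: [-2.269, -2.173, 0.001]
contact_force: [-0.8, -0.8, -2.8]
finger_gap: 0.201
gripper_force: 35.0
```

```bash
python3 - w9.png <<'E'
from look import *
print(o["gripper_force"])
t=eyes.get_image("top"); s=eyes.get_image("scene")
for n in("bar","box_seat","lid_hinge","lid_tab","box"):
  for k,a in (("w",im),("t",t),("s",s)): print(n,k,[(np.round(d["xyz"],1),tool(d["xyz"]),round(d["confidence"],2)) for d in pinpoint(a,n)[:1]])
cv2.imwrite("pics/c9.png",im["color"][:,:,::-1])
E
```

```text
14.05 [504.7 204.9 164.1] tool y ang -2.47 [-0.8 -0.8 -2.8] 0.20079143637108177
34.99944627285004
bar w [(array([501.8, 205.4, 184.5]), array([  0.4,  -2.9, -20.4]), 0.8)]
bar t [(array([498.1, 486.7,  -1.5]), array([281.3, -18.6, 165.6]), 0.71)]
bar s [(array([507.9, 202.1, 187. ]), array([ -2.6,   3.3, -22.9]), 0.57)]
box_seat w [(array([520.7, 205.5,  70.9]), array([ 1.4, 16. , 93.2]), 0.97)]
box_seat t [(array([522.5, 205.5,  68.4]), array([ 1.4, 17.8, 95.7]), 0.77)]
box_seat s []
lid_hinge w [(array([604.5, 204.1, 106.3]), array([ 3.6, 99.8, 57.7]), 0.82)]
lid_hinge t []
lid_hinge s [(array([606.8, 197.5, 112.9]), array([ -2.9, 102.4,  51.1]), 0.62)]
lid_tab w []
lid_tab t [(array([638.1, 198.9, 298.6]), array([  -0.2,  133.5, -134.6]), 0.57)]
lid_tab s [(array([634.5, 194.3, 298.8]), array([  -5. ,  130.1, -134.8]), 0.9)]
box w []
box t []
box s [(array([519.3, 206.7,   1.3]), array([  2.5,  14.6, 162.8]), 0.84)]
```

View pics/c9.png

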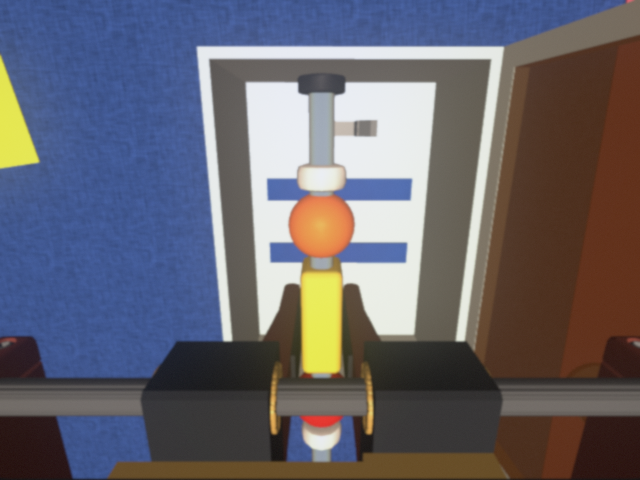

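The wrist view shows the far rim corners at about (197,47) and (503,47). The rim's inner edges run down to (228,338) and (460,338). The visible bracket prong ends at (377,128), to the right of the rod, so the bar sits about 16 mm toward the robot. I compute the offset from those.

```bash
python3 - w10.png <<'E'
from look import *
g=cv2.cvtColor(im["color"],cv2.COLOR_RGB2GRAY).astype(float); hsv=cv2.cvtColor(im["color"],cv2.COLOR_RGB2HSV)
L=[];Rr=[]
for v in range(70,330,20):
    row=hsv[v]; blue=(row[:,0]>100)&(row[:,0]<130)&(row[:,1]>120)
    u=max(i for i in range(150,240) if blue[i]); L.append(tool(onz(im,T,(u+1,v),110))[:2])
    # right rim: inner edge (dark wall -> white) 
    seg=g[v,440:500]; i=440+np.argmax(np.diff(seg)); Rr.append(tool(onz(im,T,(i+1,v),110))[:2])
for n,a in (("L",np.array(L)),("R",np.array(Rr))):
    p1=np.polyfit(a[:,0],a[:,1],1); print(n,p1.round(4),"resid",np.abs(a[:,1]-np.polyval(p1,a[:,0])).max().round(1))
for uv,z in(((377,128),101),((355,128),101),((350,47),110),((197,47),110),((503,47),110)): print(uv,tool(onz(im,T,uv,z)))
for uv in ((322,84),(321.5,225),(321.5,262)): print("bar",tool(onz(im,T,uv,p[2]+23)))
E
```

```text
14.95 [505.1 205.1 164.3] tool y ang -2.52 [-0.2  0.3 -2.4] 0.1996494012096159
L [ 2.5000e-03 -7.1663e+01] resid 0.3
R [-1.00000e-04  9.37755e+01] resid 0.4
(377, 128) [82.5 33.5 63.3]
(355, 128) [82.5 20.  63.3]
(350, 47) [125.3  15.3  54.3]
(197, 47) [125.3 -69.6  54.3]
(503, 47) [125.2 100.2  54.3]
bar [ 97.6  -0.5 -23. ]
bar [ 43.1  -0.7 -23. ]
bar [ 26.7  -0.7 -23. ]
```

Lid clearance is the remaining question, so I estimate the gripper body's height from the earlier scene picture's plate corners.

```bash
python3 - w11.png <<'E'
from look import *
s=eyes.get_image("scene"); Ts=s["camera_from_world"]
p0=np.array([515.6,-209.6,148.4]); a=np.radians(14.9); ty=np.array([np.cos(a),np.sin(a),0]); tx=np.array([-np.sin(a),np.cos(a),0])
for dz in (40,60,80,100,120,140,160,180):
    out=[]
    for uv in ((181,241),(191.5,220),(278,245),(268.5,271.5),(263.5,284),(185,255)):
        w=onz(s,Ts,uv,p0[2]+dz)-p0; out.append((round(w@tx),round(w@ty)))
    print(dz,out)
E
```

```text
15.0 [505.1 205.1 164.3] tool y ang -2.52 [-0.8 -0.7 -2.4] 0.20265195580789325
40 [(21, -133), (77, -142), (88, 57), (22, 67), (-8, 70), (-6, -108)]
60 [(10, -122), (65, -130), (76, 64), (11, 73), (-18, 77), (-16, -97)]
80 [(0, -111), (53, -118), (63, 71), (1, 80), (-28, 83), (-26, -86)]
100 [(-11, -99), (41, -107), (51, 78), (-10, 87), (-38, 90), (-37, -75)]
120 [(-22, -88), (29, -95), (39, 85), (-21, 94), (-48, 97), (-47, -64)]
140 [(-33, -76), (17, -84), (27, 92), (-32, 101), (-58, 104), (-57, -54)]
160 [(-43, -65), (5, -72), (14, 99), (-43, 108), (-68, 110), (-67, -43)]
180 [(-54, -54), (-7, -60), (2, 106), (-53, 114), (-78, 117), (-77, -32)]
```

The body's underside is about 85 mm above the TCP, so it will be near z = 132 at the seat and just clears the lid. I lower the bar, slowing down over the last part.

Request:
servo_tool([
  [0.0005,0.005,0,0],
  [0,0.006,0,0],
  [0,0.0042,0.004,0],
  [0,0,0.01,0],
  [0,0,0.015,0],
  [0,0,0.015,0],
  [0,0,0.012,0],
  [0,0,0.008,0],
  [0,0,0.006,0],
  [0,0,0.004,0],
  [0,0,0,0],
  [0,0,0,0],
])

```text
clock: 16.3
ee_pos: [520.6, 205.0, 90.6]
tool_rot: [2.27, 2.172, 0.001]
contact_force: [0.3, -0.3, -3.5]
finger_gap: 0.201
gripper_force: 35.0
```

```bash
python3 - w12.png <<'E'
from look import *
hsv=cv2.cvtColor(im["color"],cv2.COLOR_RGB2HSV)
t=eyes.get_image("scene")
for n in("bar","box_seat","lid_tab"):
  for k,a in (("w",im),("s",t)): print(n,k,[(np.round(d["xyz"],1),tool(d["xyz"]),round(d["confidence"],2)) for d in pinpoint(a,n)[:1]])
# far bracket: dark/grey extents near bracket line y=+82, z=101
A=np.linalg.inv(im["tool_from_camera"]); f=240/np.tan(np.radians(im["fovy"])/2)
def px(q): c=A@np.array([*q,1]); return (f*c[:2]/c[2]+[im["cx"],im["cy"]]).round(1)
for y in (-16.5,0,16.5): print(y,px((82,y,p[2]-101)))
v=int(px((82,0,p[2]-101))[1])
for vv in (v-4,v,v+5): print(vv,im["color"][vv,260:390:4].mean(1).round().astype(int).tolist())
E
```

```text
16.3 [520.6 205.   90.6] tool y ang -2.52 [ 0.3 -0.3 -3.5] 0.20095739051555256
bar w [(array([519.7, 204.8, 112.8]), array([ -0.2,  -0.9, -22.2]), 0.92)]
bar s [(array([520.4, 203.5, 114.7]), array([ -1.5,  -0.1, -24.1]), 0.78)]
box_seat w []
box_seat s [(array([516.7, 205.9,  69.8]), array([ 0.7, -4. , 20.8]), 0.61)]
lid_tab w []
lid_tab s [(array([637.4, 197.3, 297.8]), array([  -2.5,  117.1, -207.1]), 0.58)]
-16.5 [283.8 127.9]
0 [323.  127.9]
16.5 [362.3 127.8]
123 [238, 239, 239, 238, 234, 155, 154, 124, 116, 116, 115, 153, 150, 164, 171, 171, 171, 170, 145, 127, 121, 119, 119, 119, 146, 150, 190, 238, 237, 238, 237, 238, 238]
127 [238, 239, 238, 238, 235, 155, 154, 126, 117, 116, 115, 151, 153, 165, 171, 171, 172, 169, 144, 128, 121, 119, 119, 120, 147, 150, 191, 238, 238, 238, 238, 238, 238]
132 [238, 239, 238, 239, 234, 156, 155, 126, 116, 116, 114, 147, 147, 164, 172, 171, 172, 169, 144, 129, 121, 120, 121, 121, 149, 151, 200, 238, 238, 238, 238, 238, 237]
```

Request:
servo_tool([
  [0,0,0.003,0],
  [0,0,0.004,0],
  [0,0,0.004,0],
  [0,0,0.004,0],
  [0,0,0.004,0],
  [0,0,0.004,0],
  [0,0,0.004,0],
  [0,0,0.004,0],
  [0,0,0.003,0],
  [0,0,0.002,0],
  [0,0,0,0],
  [0,0,0,0],
])

```text
clock: 17.9
ee_pos: [520.4, 204.9, 54.4]
tool_rot: [-2.27, -2.172, -0.0]
contact_force: [-0.6, -0.7, -2.2]
finger_gap: 0.202
gripper_force: 35.0
```

Request:
servo_tool([
  [0,0,0.002,0],
  [0,0,0.0015,0],
  [0,0,0.001,0],
  [0,0,0.001,0],
  [0,0,0.001,0],
  [0,0,0,0],
  [0,0,0,0],
])

```text
clock: 18.6
ee_pos: [520.2, 204.9, 47.7]
tool_rot: [-2.27, -2.172, 0.0]
contact_force: [-0.2, 0.0, -2.9]
finger_gap: 0.203
gripper_force: 35.0
```

Not seated yet (Fz is -2.9 N). I lower it in 0.5 mm steps.

Request:
servo_tool([
  [0,0,0.0005,0],
  [0,0,0.0005,0],
  [0,0,0.0005,0],
  [0,0,0,0],
  [0,0,0,0],
])

```text
clock: 19.1
ee_pos: [520.4, 205.0, 47.2]
tool_rot: [2.27, 2.172, 0.001]
contact_force: [-2.7, -1.2, 6.2]
finger_gap: 0.202
gripper_force: 35.0
```

It's seated (Fz +6 N). Release.

Request:
servo_tool([
  [0,0,-0.0005,0],
  [0,0,0,0],
  [0,0,0,0],
  [0,0,0,0],
  [0,0,0,0],
], gripper=0.04)

```text
clock: 19.6
ee_pos: [520.3, 204.9, 46.7]
tool_rot: [-2.27, -2.172, 0.0]
contact_force: [0.5, 0.8, -0.8]
finger_gap: 0.452
gripper_force: 0.0
```

```bash
python3 - w13.png <<'E'
from look import *
A=np.linalg.inv(im["tool_from_camera"]); f=240/np.tan(np.radians(im["fovy"])/2)
t=eyes.get_image("scene")
for n in("bar","box_seat"):
  for k,a in (("w",im),("s",t)): print(n,k,[(np.round(d["xyz"],1),tool(d["xyz"]),round(d["confidence"],2)) for d in pinpoint(a,n)[:1]])
hsv=cv2.cvtColor(im["color"],cv2.COLOR_RGB2HSV)
m=cv2.inRange(hsv,(22,120,90),(35,255,255))
for v in range(250,380,20):
    x=np.nonzero(m[v,250:400])[0]+250
    if len(x): print(v,x.min(),x.max(),im["color"][v,x.min():x.max():6,0])
E
```

```text
19.6 [520.3 204.9  46.7] tool y ang -2.52 [ 0.5  0.8 -0.8] 0.4517159940807479
bar w [(array([517.5, 207.8,  67.3]), array([  2.8,  -2.9, -20.6]), 0.75)]
bar s [(array([520.2, 202.7,  68.2]), array([ -2.2,   0. , -21.5]), 0.83)]
box_seat w []
box_seat s [(array([520.5, 208.1,  67.6]), array([  3.2,   0.1, -20.9]), 0.7)]
290 302 341 [224 235 235 235 235 235 234]
310 302 340 [210 234 235 234 235 234 234]
330 302 340 [214 234 234 234 234 235 233]
350 303 339 [223 233 234 234 234 234]
370 305 338 [230 233 232 233 233 232]
```

The bar is upright and seated. I retreat straight up, cross over the lid and come down behind it.

Request:
servo_tool([
  [0,0,-0.005,0],
  [0,0,-0.01,0],
  [0,0,-0.015,0],
  [0,0,-0.025,0],
  [0,0,-0.035,0],
  [0,0,-0.035,0],
  [0,0,-0.035,0],
  [0,0,-0.035,0],
  [0,0,-0.035,0],
  [0,0,-0.035,0],
  [0,0,-0.025,0],
  [0,0,-0.01,0],
])

```text
clock: 21.1
ee_pos: [521.3, 205.2, 350.7]
tool_rot: [2.268, 2.17, 0.008]
contact_force: [1.0, 0.4, 0.0]
finger_gap: 0.457
gripper_force: 0.0
```

Request:
servo_tool([
  [0,0.01,0,0],
  [0,0.02,0,0],
  [0,0.03,0,0],
  [0,0.03,0,0],
  [0,0.03,0,0],
  [0,0.03,0,0],
  [0,0.02,0,0],
  [0,0.01,0,0],
  [0,0,0,0],
], gripper=0.0)

```text
clock: 22.0
ee_pos: [700.6, 196.5, 344.1]
tool_rot: [-2.269, -2.17, 0.004]
contact_force: [-0.0, 0.3, -0.2]
finger_gap: 0.006
gripper_force: 0.0
```

```bash
python3 - w14.png <<'E'
from look import *
print(o["q"])
t=eyes.get_image("scene"); u=eyes.get_image("top")
for n in("bar","box_seat","lid_tab","lid_hinge","jar"):
  for k,a in (("w",im),("s",t),("t",u)): print(n,k,[(np.round(d["xyz"],1),tool(d["xyz"]),round(d["confidence"],2)) for d in pinpoint(a,n)[:1]])
E
```

```text
22.0 [700.6 196.5 344.1] tool y ang -2.56 [-0.   0.3 -0.2] 0.006373041664626333
[1.78560710e-01 4.83120326e-01 9.99934378e-01 1.73755560e-05
 1.66176101e+00 2.23227298e-01]
bar w [(array([521. , 205.8,  67.4]), array([   1.5, -179. ,  277.3]), 0.74)]
bar s [(array([521.6, 205.4,  71.1]), array([   1.1, -178.4,  273.6]), 0.64)]
bar t [(array([522.1, 206.4,  68.8]), array([   2.1, -177.9,  275.9]), 0.46)]
box_seat w [(array([518.3, 204.7,  68.8]), array([   0.3, -181.7,  275.9]), 0.59)]
box_seat s [(array([520. , 204.9,  72.2]), array([   0.5, -180. ,  272.5]), 0.58)]
box_seat t [(array([522.3, 204.1,  66.4]), array([-1.000e-01, -1.776e+02,  2.783e+02]), 0.66)]
lid_tab w [(array([635.3, 198.2, 296.4]), array([ -1.2, -65.2,  48. ]), 0.94)]
lid_tab s [(array([636.1, 196.5, 296.4]), array([ -2.8, -64.3,  47.9]), 0.83)]
lid_tab t [(array([635.5, 197.6, 300.3]), array([ -1.8, -65. ,  44.1]), 0.58)]
lid_hinge w [(array([603.6, 206. , 109.3]), array([  5.3, -96.6, 235.1]), 0.92)]
lid_hinge s [(array([607.2, 197.3, 111.1]), array([ -3.2, -92.6, 233.3]), 0.84)]
lid_hinge t [(array([603.1, 199.1, 110.6]), array([ -1.6, -96.8, 233.9]), 0.97)]
jar w [(array([7.902e+02, 1.350e+01, 1.000e-01]), array([-178.6,   98.7,  343.9]), 0.92)]
jar s [(array([785.9,   9.8,   4. ]), array([-182.4,   94.6,  340. ]), 0.68)]
jar t [(array([789.1,   9.6,   3.6]), array([-182.5,   97.8,  340.4]), 0.79)]
```

Run:
```python
import numpy as np
for s in (150,):
  pu,pz=95,344
  for th in [1.7,1.65,1.57,1.5,1.4,1.3,1.2,1.1,1.0,.9,.8,.7,.6,.5,.4,.3,.2,.15,.1,.05,0]:
    c,sn=np.cos(th),np.sin(th)
    u=-s*c+8*sn+7; z=110.5+s*sn+8*c-10
    if th>=1.5: u=max(u,-190*c+8*sn+12)
    print(th,"u %.0f z %.0f  d %.1f %.1f"%(u,z,u-pu,-(z-pz))); pu,pz=u,z
```

```text
1.7 u 44 z 248  d -50.6 95.8
1.65 u 35 z 249  d -9.4 -1.2
1.57 u 20 z 251  d -15.2 -1.1
1.5 u 7 z 251  d -13.3 -0.2
1.4 u -11 z 250  d -17.2 1.0
1.3 u -25 z 247  d -14.8 2.5
1.2 u -40 z 243  d -14.5 4.0
1.1 u -54 z 238  d -14.0 5.4
1.0 u -67 z 231  d -13.4 6.8
0.9 u -80 z 223  d -12.7 8.1
0.8 u -92 z 214  d -11.8 9.3
0.7 u -103 z 203  d -10.8 10.4
0.6 u -112 z 192  d -9.7 11.5
0.5 u -121 z 179  d -8.5 12.4
0.4 u -128 z 166  d -7.2 13.2
0.3 u -134 z 152  d -5.9 13.8
0.2 u -138 z 138  d -4.5 14.3
0.15 u -140 z 131  d -1.7 7.3
0.1 u -141 z 123  d -1.3 7.4
0.05 u -142 z 116  d -1.0 7.4
0 u -143 z 108  d -0.6 7.5
```

Request:
servo_tool([
  [0,0,0.01,0],
  [0,0,0.02,0],
  [0,-0.005,0.025,0],
  [0,-0.01,0.02,0],
  [0,-0.01,0.015,0],
  [0,-0.005,0.005,0],
  [0,0,0,0],
])

```text
clock: 23.6
ee_pos: [669.0, 198.2, 250.8]
tool_rot: [-2.269, -2.171, 0.003]
contact_force: [0.6, 0.4, -0.3]
finger_gap: 0.003
gripper_force: 0.0
```

Request:
servo_tool([
  [0,-0.007,0,0],
  [0,-0.007,0,0],
  [0,-0.006,0,0],
  [0,-0.006,0,0],
  [0,-0.006,0,0],
  [0,-0.006,0,0],
  [0,-0.006,0,0],
  [0,-0.006,0,0],
  [0,-0.006,0,0],
  [0,-0.006,0,0],
  [0,-0.006,0,0],
  [0,-0.006,0.0005,0],
])

```text
clock: 24.8
ee_pos: [595.6, 201.5, 251.0]
tool_rot: [-2.27, -2.172, 0.001]
contact_force: [1.7, -0.3, -1.6]
finger_gap: 0.006
gripper_force: 0.8
```

```bash
python3 - w15.png <<'E'
from look import *
t=eyes.get_image("scene"); u=eyes.get_image("top")
for k,a in (("w",im),("s",t),("t",u)): print(k,[(np.round(d["xyz"],1),round(d["confidence"],2)) for d in pinpoint(a,"lid_tab")[:1]])
E
```

```text
24.8 [595.6 201.5 251. ] tool y ang -2.52 [ 1.7 -0.3 -1.6] 0.0062374982350296565
w [(array([572.7, 198.5, 297.5]), 0.95)]
s [(array([573.8, 200.3, 299.5]), 0.88)]
t [(array([499.6, 488.1,   2.1]), 0.66)]
```

The lid follows the model (θ≈1.38). I continue along the arc.

Request:
servo_tool([
  [0,-0.0074,0.001,0],
  [0,-0.0074,0.0015,0],
  [0,-0.0073,0.002,0],
  [0,-0.0072,0.002,0],
  [0,-0.007,0.0025,0],
  [0,-0.007,0.003,0],
  [0,-0.0067,0.0033,0],
  [0,-0.0067,0.0035,0],
  [0,-0.0064,0.004,0],
  [0,-0.0063,0.0041,0],
  [0,-0.006,0.0045,0],
  [0,-0.0058,0.0048,0],
])

```text
clock: 26.3
ee_pos: [514.5, 205.2, 214.7]
tool_rot: [-2.27, -2.172, 0.0]
contact_force: [0.9, 0.6, 1.0]
finger_gap: 0.005
gripper_force: 0.6
```

Request:
servo_tool([
  [0,-0.0055,0.005,0],
  [0,-0.0053,0.0054,0],
  [0,-0.005,0.0057,0],
  [0,-0.0047,0.0058,0],
  [0,-0.0044,0.006,0],
  [0,-0.0041,0.0064,0],
  [0,-0.0037,0.0065,0],
  [0,-0.0035,0.0067,0],
  [0,-0.003,0.0068,0],
  [0,-0.0029,0.007,0],
])

```text
clock: 27.3
ee_pos: [472.8, 206.9, 153.2]
tool_rot: [-2.27, -2.172, 0.0]
contact_force: [0.7, -0.8, 0.5]
finger_gap: 0.008
gripper_force: 0.4
```

```bash
python3 - w16.png <<'E'
from look import *
t=eyes.get_image("scene"); u=eyes.get_image("top")
for k,a in (("w",im),("s",t),("t",u)): print(k,[(np.round(d["xyz"],1),round(d["confidence"],2)) for d in pinpoint(a,"lid_tab")[:1]])
E
```

```text
27.3 [472.8 206.9 153.2] tool y ang -2.52 [ 0.7 -0.8  0.5] 0.007589568843993337
w [(array([423.5, 206.8, 171.5]), 0.94)]
s [(array([424.9, 203. , 167.2]), 0.73)]
t [(array([425.9, 208.4, 172.1]), 0.59)]
```

Request:
servo_tool([
  [0,-0.0012,0.0038,0],
  [0,-0.0012,0.0038,0],
  [0,-0.001,0.0038,0],
  [0,-0.001,0.0038,0],
  [0,-0.001,0.0038,0],
  [0,-0.001,0.0038,0],
  [0,-0.0007,0.0038,0],
  [0,-0.0005,0.0038,0],
  [0,-0.0005,0.0038,0],
  [0,-0.0003,0.0035,0],
  [0,0,0,0],
])

```text
clock: 28.7
ee_pos: [464.1, 207.2, 115.5]
tool_rot: [-2.269, -2.172, 0.002]
contact_force: [0.0, 0.2, -0.1]
finger_gap: 0.005
gripper_force: 0.0
```

Request:
servo_tool([
  [0,0,0.002,0],
  [0,0,0.0015,0],
  [0,0,0.0015,0],
  [0,0,0.001,0],
  [0,0,0,0],
  [0,0,0,0],
])

```text
clock: 29.3
ee_pos: [464.5, 207.4, 110.4]
tool_rot: [-2.27, -2.172, -0.0]
contact_force: [-1.0, 0.5, 5.6]
finger_gap: 0.007
gripper_force: 2.7
```

Request:
servo_tool([
  [0,0,0.0005,0],
  [0,0,0.0005,0],
  [0,0,0,0],
  [0,0,0,0],
])

```text
clock: 29.7
ee_pos: [464.6, 207.4, 110.2]
tool_rot: [2.27, 2.172, 0.0]
contact_force: [-4.1, -0.1, 14.1]
finger_gap: 0.008
gripper_force: 7.1
```

```bash
python3 - w17.png <<'E'
from look import *
t=eyes.get_image("scene"); u=eyes.get_image("top")
for k,a in (("w",im),("s",t),("t",u)): print(k,[(np.round(d["xyz"],1),round(d["confidence"],2)) for d in pinpoint(a,"lid_tab")[:1]])
E
```

```text
29.7 [464.6 207.4 110.2] tool y ang -2.52 [-4.1 -0.1 14.1] 0.0075456576125605855
w [(array([417.7, 209.9, 115. ]), 0.91)]
s [(array([414.6, 204.7, 117.5]), 0.97)]
t [(array([414.6, 210.8, 114.4]), 0.6)]
```

The tab is at z≈115 and the lid resists at 14 N, so it's firmly shut. I back off and retreat.

Request:
servo_tool([
  [0,0,-0.002,0],
  [0,0,-0.005,0],
  [0,0,-0.015,0],
  [0,0,-0.03,0],
  [0,0,-0.035,0],
  [0,0,-0.03,0],
  [0,0,-0.015,0],
  [0,0,0,0],
  [0,0,0,0],
])

```text
clock: 30.9
ee_pos: [464.5, 207.3, 240.7]
tool_rot: [-2.27, -2.172, -0.0]
contact_force: [-0.4, -0.4, -1.0]
finger_gap: 0.004
gripper_force: 0.0
```

```bash
python3 - w18.png <<'E'
from look import *
t=eyes.get_image("scene"); u=eyes.get_image("top")
for n in ("lid_tab","jar","cup","doll"):
  for k,a in (("w",im),("s",t),("t",u)): print(n,k,[(np.round(d["xyz"],1),round(d["confidence"],2)) for d in pinpoint(a,n)[:1]])
E
```

```text
30.9 [464.5 207.3 240.7] tool y ang -2.52 [-0.4 -0.4 -1. ] 0.004377907408975436
lid_tab w [(array([415. , 208.6, 115.5]), 0.68)]
lid_tab s [(array([414.5, 204.7, 111.8]), 0.64)]
lid_tab t [(array([418.9, 209.4, 116.5]), 0.72)]
jar w [(array([790.8,  14.3,  -0. ]), 0.84)]
jar s [(array([789.8,   7.9,  -2.1]), 0.69)]
jar t [(array([789.2,  12.4,   2.7]), 0.67)]
cup w []
cup s [(array([501.2, 485.9,  -1.1]), 0.95)]
cup t [(array([494.5, 487.8,   1.1]), 0.66)]
doll w []
doll s [(array([ 479.4, -496.3,   -1. ]), 0.69)]
doll t [(array([ 483.1, -492.5,    0.7]), 0.62)]
```

```bash
python3 -c "
from h import *
print(ticket.hand_in())"
```

```text
the job is handed in; nothing more can be done
None
```

The bar is seated in the box brackets, the lid is shut and the job was handed in at about 31 s, with the jar, cup and doll where they were; my first grip closed too high and rolled the bar in the stand, so I squared it up and re-gripped before lifting.

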